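# Set the stiff bench timer and start it

## Robot

A 6-joint arm with a two-finger parallel gripper is mounted at the origin on the work surface. World frame = base frame: x ahead of the robot, y to its left, z up, the work surface at z = 0. Lengths are in mm, angles in degrees, forces in N, time in s.
With the tool pointing down it reaches from about 350 to 850 mm from the base axis. Payload 8.1 kg.
Tool frame: the origin (TCP) lies at the very end of the fingers, on their centre line; the grasp point (between the pads) lies 19 mm behind it; z points along the fingers, y is the line along which they close (so a half turn about z gives the same grasp; the last joint's range is limited). The gripper opens to 85 mm and grips with 20 to 120 N. Pads are 22 mm wide; open, the fingers measure 114 mm over their backs; the gripper's body (76 mm by 85 mm) begins 54 mm behind the grasp point. The pads swing forward as they close: fully open they stand 13 mm farther back than shut.
Start: joints at [63.174, 7.471, 85.268, -0, 87.261, -4.893], TCP at [224.091, 556.587, 231.292] pointing down, gripper open.
Joint ranges: [-169.43, 169.43], [-51.17, 129.36], [1.28, 143.12], [-76.62, 256.62], [0, 156.53], [-152.29, 152.29]. Speed limits (degrees/s): [136.94, 136.94, 159.86, 180, 180, 180].

## Interface

Orientations are given as [roll, pitch, yaw] about the fixed x, y, z axes, in that order (R = Rz(yaw) Ry(pitch) Rx(roll)).
In Python, from bench import status, viewer, job gives the robot as it stands.
- The arm moves only by the tool arm_command, never from a script. Its argument "targets" is a list that holds one entry, the list of rows, each a list of 7 numbers: the shift along the world's x, y, z in m, then the turn, a rotation vector about the world's x, y, z in rad, then the opening, from -1 (shut) to 1 (fully open). In form: [[[dx, dy, dz, rx, ry, rz, gripper], ...]]. A call has 1 to 10 rows; each row shifts and turns the commanded pose from where the row before left it; what a row does not reach is not made up. A row lasts 1/8 s, in which the tool goes at most 62.5 mm and 10.7 degrees, less where a joint would pass 70% of its speed; a pose out of reach is approached as far as the arm can. A call with a gripper value outside its range is refused whole. The fingers move at their own pace and stop on an object; "force" is the grip in N (left out, the last holds). Time passes only in rows, so rows that do not move let the fingers close. It gives the time, the measured TCP pose, the force, the opening and the grip force at its end, in the units of the state.
- status.sense(): the state, without advancing time (a new reading comes with each control period).
- viewer.snapshot(name): name is "scene" or "side" or "wrist"; returns the picture (400x640x3 uint8, red, green, blue); there is no depth.
- viewer.camera_model(name): a dict with "vertical_fov" (degrees; the focal length in pixels is half the picture's height over the tangent of half this angle, whatever the lens; pixels are square), "cx", "cy" (the principal point, pixels), "xyz" and "attitude" of the camera in the world. Camera axes: x right, y down, z forward; pixel columns grow to the right and rows downward; lengths in mm; the calibration is good to about 2 mm. A picture is of the moment at which its call begins: read the wrist's pose just before it. camera_model takes no time and is no camera call; for the wrist camera it gives the pose at the moment of the call.
- job.hand_in(): hands the job in; it is judged then, once.
The state is a dict: "time": time; "joint_pos": joint angles; "qd": joint speeds; "joint_efforts": joint torques, N m; "tool_pos": TCP position; "tcp_rot": TCP orientation; "ft_force": force on the tool from outside, world axes, zero at the start; "wrist_torque": the same for the moment, N m; "finger_gap": finger opening in mm; "grip_force": force on a finger pad.
Only numpy, scipy, OpenCV 4.12 (cv2) and the standard library are available. Lean on these libraries where they do the work, as an engineer would, in place of code of your own. Each camera call takes 0.05 s, during which the arm holds its last target. There are 200 camera calls.

## Task

Set the light bench timer beside the chromatograph: turn its stiff, slightly loose-fitting black knob clockwise until the pointer lines up with the small raised marker at the edge of the dial, pressing the timer down on the bench the while so that it does not twist round or slide from its place. Then press its start button well in and let go. Press firmly but not hard (never more than about 25 N), do not shift the marker, and leave everything else on the bench alone.

Things in the scene. Friction and masses are not known exactly. Their poses are not given: they have to be found in the camera images.
- timer: the bench timer: white plastic box 150 mm (its x) by 110 mm (its y), top face 44 mm above the bench, about 0.27 kg, loose on four small rubber feet; origin under its centre, z up. Knob axis at x +20, y 0 mm in its frame, start button at x -52, y 0. The stiff knob (0.35 N m) spins the whole timer unless it is pressed down; 10 to 15 N down on the knob holds it
- dial (a joint): knob angle, rad, 0 to 2.2, grows clockwise from above; at 0 the pointer lies along the timer's +x; stays where left. Black disc 52 mm across, 47 to 55 mm above the bench, a 6 mm wide nose on its rim 34 mm from the axis: the pointer. On it an upright bar grip 46 mm long (along the pointer), 12 mm wide, 27 mm high; the white line on its top is longer on the pointer side
- marker (a joint): angle of the raised marker about the knob's axis, rad, same zero and direction as the knob: the pointer lines up when joint dial equals it. A tab 10 x 5 mm, 7 mm high, 36 to 46 mm from the axis, its top 53 mm above the bench; very stiff, not to be moved
- knob_grip (a point): point on the shaft, on the knob's axis, 71 mm above the bench, inside the bar grip; x along the bar to the pointer. The bar is loose on the shaft: 4 mm of up-and-down play (top 82.5 to 86.5 mm above the bench), starts anywhere in it, stays there, slides at 1.5 N; this point does not follow it. Only at the bottom of the play does a harder push bear on the timer
- pointer_tip (a point): tip of the knob's pointer, 34 mm from the axis, 51 mm above the bench
- marker_tip (a point): point 34 mm from the knob's axis in the direction of the marker, 50 mm above the bench
- start (a joint): the start button's travel, m: 0 out, 0.006 at its stop; counts as pressed above 0.004; spring-loaded, 5 N at 0.004, 8 N at 0.006, and comes back when let go
- start_top (a point): centre of the top of the start button, a round cap 22 mm across that stands 10 mm above the timer's top face, 54 mm above the bench when out
- timer_corner (a point): a top corner of the timer's case, at x = -75, y = -55 mm in its frame, 44 mm above the bench
- mixer: bystander: heavy white vial mixer, 130 x 120 x 50 mm, a round rubber cup and a small round knob on top, no pointer; origin under its centre
- calculator: bystander: calculator lying flat, 140 x 95 x 18 mm; origin under its centre
- solvent: bystander: amber bottle, 70 mm across, 150 mm tall; origin under its centre
- vial_rack: bystander: block of capped vials, 90 x 70 mm, 68 mm tall; origin under its centre
- beaker: bystander: glass beaker, 72 mm across, 90 mm tall; origin under its centre
- tissues: bystander: paper box, 120 x 220 x 80 mm; origin under its centre
- flow_meter: bystander: white gauge box, 70 x 100 mm, 120 mm tall; origin under its centre
There are look-alikes about, which are no part of the job. Leave any blue, green or red look-alike of the timer alone.

How it is judged:
By the outcome, as a careful person would: the job done as asked, in the order asked, and still so for the second after the job is handed in, with the robot touching nothing.
It also fails if it takes over 54 s, if anything falls off the work surface, if the arm or the gripper's body presses on something with over 40 N, if the wrist force passes 120 N, or if a joint passes its speed limit or range.

## Working session

There is one attempt and no reset: what is moved stays moved. The work goes in short steps, Python scripts to look and compute and a tool call to move; the robot and the scene stay as the last step left them, time stands still between calls to the robot, and variables do not carry over. Pictures are saved under pics/ and viewed, at most 10 in all, crops included, and the job is handed in when it is done.

Besides the shell and the picture viewer there is one more tool, called after "Request:" in YAML: its name, and indented under it one key for each argument. arm_command: Moves the arm, as the interface text tells. Its arguments: {"type":"object","properties":{"targets":{"type":"array"},"force":{"type":"number"}},"required":["targets"]}

```bash
mkdir -p pics; ls; cat > h.py <<'E'
import numpy as np, cv2
from bench import status, viewer, job
from scipy.spatial.transform import Rotation as R
def snap(n,f):
    m=viewer.camera_model(n); im=viewer.snapshot(n); cv2.imwrite('pics/'+f+'.png',im[:,:,::-1]); 
    np.save('pics/'+f+'.npy',np.array([m],dtype=object),allow_pickle=True); return im,m
def load(f): return cv2.imread('pics/'+f+'.png'), np.load('pics/'+f+'.npy',allow_pickle=True)[0]
def rot(m):
    a=np.array(m['attitude'],float)
    return a if a.shape==(3,3) else R.from_euler('xyz',a,degrees=True).as_matrix()
def ray(m,u,v):
    f=200/np.tan(np.radians(m['vertical_fov'])/2)
    d=rot(m)@np.array([(u-m['cx'])/f,(v-m['cy'])/f,1]); return np.array(m['xyz'],float),d
def onz(m,u,v,z):
    o,d=ray(m,u,v); return o+d*(z-o[2])/d[2]
def proj(m,p):
    f=200/np.tan(np.radians(m['vertical_fov'])/2)
    c=rot(m).T@(np.array(p,float)-np.array(m['xyz'])); return m['cx']+f*c[0]/c[2],m['cy']+f*c[1]/c[2]
def cross(r1,r2):
    A=[];b=[]
    for o,d in (r1,r2):
        d=d/np.linalg.norm(d);P=np.eye(3)-np.outer(d,d);A.append(P);b.append(P@o)
    p=np.linalg.lstsq(np.vstack(A),np.hstack(b),rcond=None)[0]
    return p,[np.linalg.norm(A[i]@p-b[i]) for i in (0,1)]
E
python3 - <<'E'
from h import *
s=status.sense(); print(s)
for n in("scene","side","wrist"):
    im,m=snap(n,n+'0'); print(m)
a=[cv2.imread(f'pics/{n}0.png') for n in("scene","side")]
E
```

```text
pics
{'time': 0.0, 'joint_pos': array([ 6.31760192e+01,  7.51548397e+00,  8.53306101e+01, -2.15943125e-04,
        8.72608560e+01, -4.89287468e+00]), 'qd': array([ 0.07931143, -0.15669579,  0.08413106, -0.0797338 , -0.06072229,
        0.04292792]), 'joint_efforts': array([-1.82166226e-03, -5.69415450e+01, -5.00544298e+01, -4.16120429e-04,
        1.52724527e-02,  2.69598637e-07]), 'tool_pos': array([223.82197412, 556.09105124, 230.22775481]), 'tcp_rot': array([-1.79893421e+02, -8.90719559e-03,  1.58068896e+02]), 'ft_force': array([-0.06458421,  0.54552046,  0.08975886]), 'wrist_torque': array([0.00822391, 0.00701531, 0.01377975]), 'grip_force': 0.0, 'finger_gap': 85.14174070611676}
{'vertical_fov': 50.16405331751908, 'cx': 321.90776046528566, 'cy': 192.92988910854535, 'xyz': array([1164.97175643, -666.92541123, 1402.94833011]), 'attitude': array([-142.33909586,    0.8318747 ,   37.46667601])}
{'vertical_fov': 44.4798204668086, 'cx': 310.08565763051354, 'cy': 190.94556136769688, 'xyz': array([-151.19965277, 1063.53979737, 1472.39260214]), 'attitude': array([-140.27270086,   -1.06198877, -143.44683139])}
{'vertical_fov': 58.87537319353252, 'cx': 329.1596771614994, 'cy': 197.7810660585215, 'xyz': array([151.83875025, 587.14564733, 373.50724007]), 'attitude': array([1.62165347e+02, 1.09890811e-01, 6.80650430e+01])}
```

View pics/scene0.png

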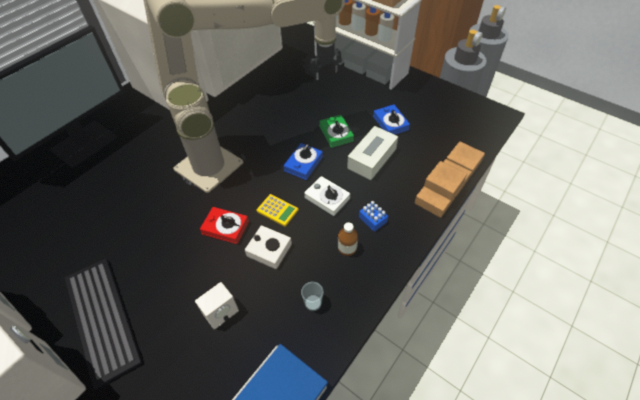

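View pics/side0.png

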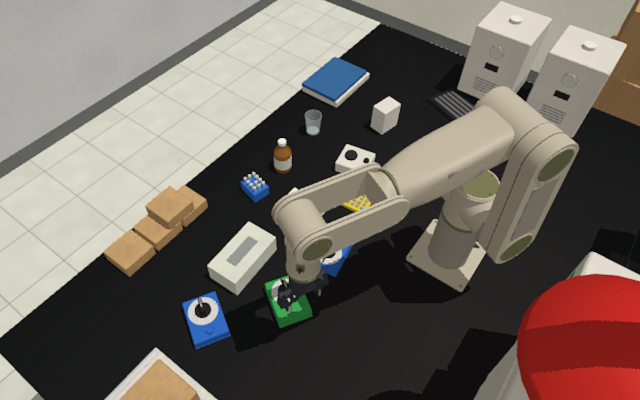

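The scene picture shows what could be taken for the timer: white box with dial (327,195), the one wanted. The others are the white mixer with cup and no pointer (269,246), red (225,224), blue (303,160), green (337,130) and blue (391,119) timers, and the white flow meter (217,305). In the side view the arm hides the white timer.

```bash
python3 - <<'E'
from h import *
im,m=load('scene0')
for n,u,v,z in(("timer",327,195,44),("knob",331,193,60),("bottle",347,240,60),("rack",373,214,68),("blue",303,158,50)): print(n,onz(m,u,v,z).round())
c=im[160:230,285:395]; cv2.imwrite('pics/crop0.png',cv2.resize(c,None,fx=7,fy=7,interpolation=cv2.INTER_CUBIC))
w=load('wrist0')[1]; s=status.sense()
T=R.from_euler('xyz',s['tcp_rot'],degrees=True).as_matrix()
print(T.T@(w['xyz']-s['tool_pos']), T.T@rot(w)); print(T)
E
```

```text
timer [534. 158.  44.]
knob [548. 165.  60.]
bottle [725.  26.  60.]
rack [739. 175.  68.]
blue [335. 251.  50.]
[  78.41497903    1.57927025 -143.02229792] [[-8.63441307e-05 -9.51913643e-01 -3.06366462e-01]
 [ 9.99999871e-01  7.12641001e-05 -5.03258051e-04]
 [ 5.00891135e-04 -3.06366466e-01  9.51913514e-01]]
[[-9.27640690e-01  3.73473376e-01 -6.22315939e-04]
 [ 3.73473881e-01  9.27639817e-01 -1.27704342e-03]
 [ 1.00343326e-04 -1.41705619e-03 -9.99998991e-01]]
```

View pics/crop0.png

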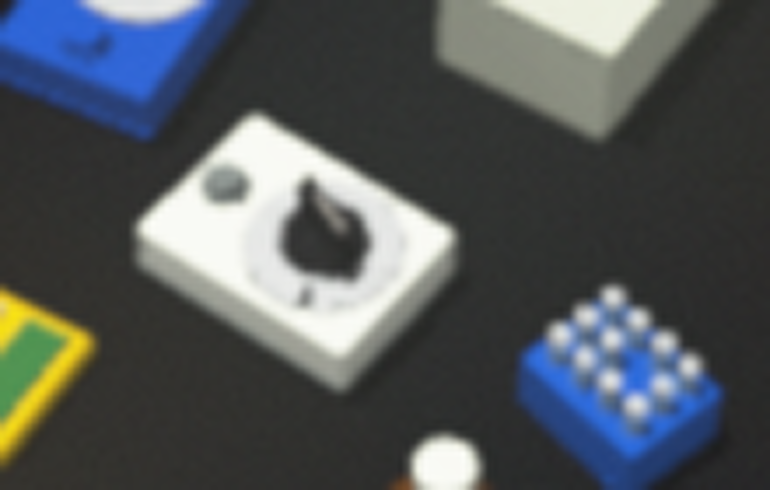

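Request:
arm_command:
  targets:
    - [[0.031,-0.039,0,0,0,0,1],[0.031,-0.039,0,0,0,0,1],[0.031,-0.039,0,0,0,0,1],[0.031,-0.039,0,0,0,0,1],[0.031,-0.039,0,0,0,0,1],[0.031,-0.039,0,0,0,0,1],[0.031,-0.039,0,0,0,0,1],[0.031,-0.039,0,0,0,0,1],[0.031,-0.039,0,0,0,0,1],[0.031,-0.039,0,0,0,0,1]]

```text
time: 1.4
tool_pos: [534.8, 165.1, 231.0]
tcp_rot: [-180.0, -0.0, 158.1]
ft_force: [0.9, 0.3, -0.0]
finger_gap: 85.5
grip_force: 0.0
```

```bash
python3 - <<'E'
from h import *
s=status.sense(); print(s['time'],s['tool_pos'],s['joint_pos'],s['qd'],s['tcp_rot'])
im,m=snap('wrist','w1'); snap('side','side1')
cv2.imwrite('pics/w1v.png',cv2.resize(im[:,:,::-1],(800,500)))
E
```

```text
1.4 [534.76222487 165.14934523 231.04894414] [ 1.19099493e+01  1.26638735e+00  9.18152378e+01  5.21095883e-03
  8.69360626e+01 -5.61565408e+01] [-37.71992454  20.38192706 -20.39177889   0.07088275  -0.14367265
 -37.52153784] [-1.79994471e+02 -1.75887328e-02  1.58066210e+02]
```

View pics/w1v.png

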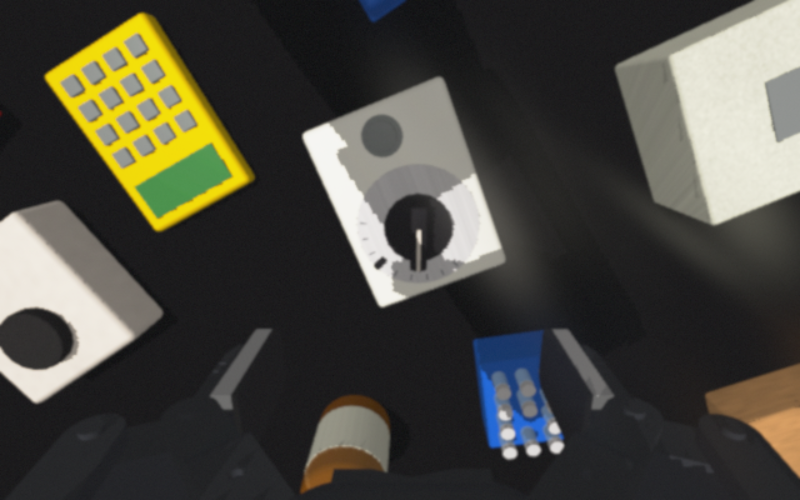

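The picture shows the white timer: button at (382,136), knob (418,228), white line (418,232)-(418,270), and black marker tab (380,263), about 45° clockwise of the pointer. The bar already lies nearly along tool x. The arm was still coasting, so I'll retake this settled, then take a second view.

```bash
python3 - <<'E'
from h import *
s=status.sense(); print(s['time'],s['tool_pos'],abs(s['qd']).max())
im,m=snap('wrist','w2')
E
```

```text
1.5 [536.13214999 162.62178413 230.76452321] 3.885685125441259
```

Request:
arm_command:
  targets:
    - [[0.011,0.028,-0.02,0,0,0,1],[0.011,0.028,-0.02,0,0,0,1],[0,0,0,0,0,0,1],[0,0,0,0,0,0,1]]

```text
time: 2.05
tool_pos: [555.5, 223.1, 191.5]
tcp_rot: [-180.0, -0.0, 158.1]
ft_force: [0.0, 0.3, 0.4]
finger_gap: 85.5
grip_force: 0.0
```

```bash
python3 - <<'E'
from h import *
s=status.sense(); print(s['time'],s['tool_pos'],abs(s['qd']).max())
im,m=snap('wrist','w3')
w2=load('w2')[0]
# predicted knob pixel
m2=load('w2')[1]
a=w2[60:250,230:410]; p=onz(m2,334,183,60); u,v=proj(m,p); u,v=int(u),int(v); print(p,u,v)
v0=max(v-115,0);u0=max(u-100,0)
b=im[v0:v0+190,u0:u0+180,::-1]
print('b origin',u0,v0)
cv2.imwrite('pics/c23.png',np.hstack([cv2.resize(x,(396,418),interpolation=cv2.INTER_CUBIC) for x in(a,b)]))
E
```

```text
2.05 [555.45752151 223.08952973 191.46758653] 1.0491064985456577
[546.15529997 164.71976574  60.        ] 256 201
b origin 156 86
```

View pics/c23.png

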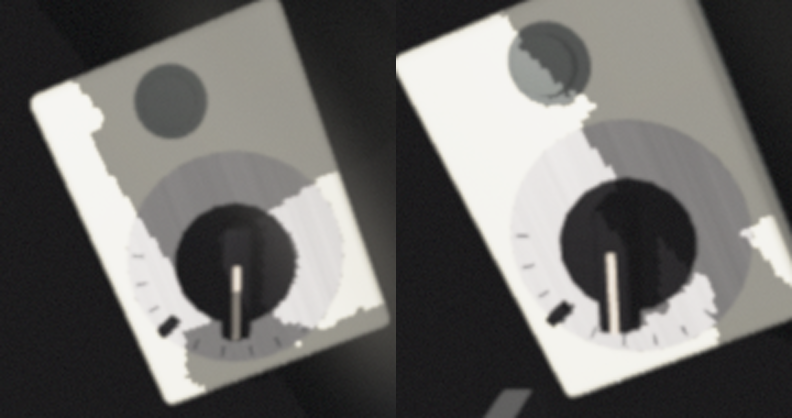

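Both crops show the whole timer. Left (w2, 2.2x): button (171,101), disc centre (236,263), line (237,266)-(235,340), marker (168,326). Right (w3, less 396): button (154,64), disc (233,245), line (214,253)-(218,332), marker (164,313).

```bash
cat > meas.py <<'E'
from h import *
O={'w2':(230,60),'w3':(156,86)}
H={'w2':dict(button=(171,101),disc=(236,263),marker=(168,326),bl=(170,403)),'w3':dict(button=(154,64),disc=(233,245),marker=(164,313),bl=(175,397))}
F={}
for n in O:
    im,m=load(n); g=im.max(2).astype(int); o=np.array(O[n]); h={k:o+np.array(v)/2.2 for k,v in H[n].items()}
    f=dict(button=h['button'],bl=h['bl'])
    N,L,S,C=cv2.connectedComponentsWithStats((g<75).astype(np.uint8),connectivity=4)
    # marker: dark blob near hint
    u,v=h['marker'].round().astype(int); i=L[v-2:v+3,u-2:u+3]; i=i[i>0]
    k=np.bincount(i).argmax(); f['marker']=C[k]; print(n,'marker area',S[k,4])
    # disc: contour of dark blob, circle fit on the upper half (no pointer)
    u,v=h['disc'].round().astype(int); k=L[v,u] or L[v,u-10]
    blob=cv2.morphologyEx((L==k).astype(np.uint8),cv2.MORPH_CLOSE,np.ones((9,9)))
    c=max(cv2.findContours(blob,0,1)[0],key=cv2.contourArea)[:,0]
    up=c[c[:,1]<v+8]; e=cv2.fitEllipse(up); f['disc']=np.array(e[0]); print('ellipse',e, 'area',S[k,4])
    # line: bright warm pixels inside disc
    w=np.zeros_like(g,np.uint8); cv2.circle(w,(int(u),int(v)),26 if n=='w2' else 29,1,-1)
    w2=np.zeros_like(w); cv2.rectangle(w2,(int(u)-14,int(v)-5),(int(u)+5,int(v)+42),1,-1)
    b,gg,r=[im[:,:,j].astype(int) for j in range(3)]
    M=((r-b>10)&(r>85)&(w2>0)).astype(np.uint8)
    N,L2,S2,C2=cv2.connectedComponentsWithStats(M); k=1+S2[1:,4].argmax(); p=np.argwhere(L2==k)[:,::-1].astype(np.float32)
    vx,vy,x0,y0=cv2.fitLine(p,cv2.DIST_L2,0,.01,.01).ravel(); t=(p-[x0,y0])@[vx,vy]; s=1 if vy>0 else -1
    a,bb=(t.min(),t.max()) if s>0 else (t.max(),t.min())
    f['l0']=np.array([x0+a*vx,y0+a*vy]); f['l1']=np.array([x0+bb*vx,y0+bb*vy]); print('line',f['l0'],f['l1'],len(p))
    F[n]=(f,m)
(f2,m2),(f3,m3)=F['w2'],F['w3']
for k in f2:
    p,e=cross(ray(m2,*f2[k]),ray(m3,*f3[k])); print(k,f2[k].round(1),f3[k].round(1),p.round(1),np.round(e[0],1))
zs=dict(button=54,disc=53,marker=53,bl=44,l0=84.5,l1=84.5)
for n in F:
    P={k:onz(F[n][1],*F[n][0][k],zs[k])[:2] for k in zs}
    d=lambda a,b:np.degrees(np.arctan2(*(P[b]-P[a])[::-1]))
    print(n,{k:v.round(1) for k,v in P.items()},'tx',d('button','disc'),'dist',np.linalg.norm(P['disc']-P['button']),'mk',d('disc','marker'),np.linalg.norm(P['marker']-P['disc']),'line',d('l0','l1'),np.linalg.norm(P['l1']-P['l0']))
E
python3 meas.py
```

```text
w2 marker area 29
ellipse ((336.1148681640625, 179.1849822998047), (51.75202941894531, 52.59169006347656), 146.82505798339844) area 2157
line [337.05325 180.00014] [336.97156 213.00241] 123
w3 marker area 47
ellipse ((261.52593994140625, 197.00929260253906), (58.8134651184082, 59.76962661743164), 104.74529266357422) area 2762
line [252.9165  200.00519] [255.21951 237.1105 ] 195
button [307.7 105.9] [226.  115.1] [474.6 168.3  44.7] 0.1
bl [307.3 243.2] [235.5 266.5] [599.7 113.9  43.1] 0.2
marker [306. 208.] [229.9 228.2] [561.9 129.2  50. ] 0.0
disc [336.1 179.2] [261.5 197. ] [546.1 167.   50.4] 0.2
l0 [337.1 180. ] [252.9 200. ] [538.5 170.3  83.9] 0.1
l1 [337. 213.] [255.2 237.1] [565.9 159.3  84.9] 0.2
w2 {'button': array([474.2, 169. ]), 'disc': array([545.3, 167.3]), 'marker': array([560.9, 129.9]), 'bl': array([599.1, 114.2]), 'l0': array([538.3, 170.4]), 'l1': array([565.8, 159.3])} tx -1.3970080309647777 dist 71.15934026113925 mk -67.33306973405308 40.5572667607542 line -21.93743662082293 29.68828262158933
w3 {'button': array([474.9, 171. ]), 'disc': array([545.7, 167.8]), 'marker': array([561. , 130.6]), 'bl': array([599.5, 114.3]), 'l0': array([538.5, 170.5]), 'l1': array([566.3, 159.1])} tx -2.566736875349105 dist 70.83887750226017 mk -67.61620963343238 40.259784801545145 line -22.25639825816946 30.03222431505624
```

The measurements agree: axis at (545.5,167.5), button 71 mm away (72 given), marker radius 40.4 (41 given), and bar top at 84.4. The line passes through the axis at -22.1° and the marker is at -67.5°, so turn 45.4° clockwise. Next I'll go above the bar with the fingers part closed and check the centring.

Request:
arm_command:
  targets:
    - [[-0.005,-0.028,-0.03,0,0,0,-0.4],[-0.005,-0.0276,-0.03,0,0,0,-0.4],[0,0,-0.03,0,0,0,-0.4],[0,0,0,0,0,0,-0.4],[0,0,0,0,0,0,-0.4],[0,0,0,0,0,0,-0.4]]
  force: 40

```text
time: 2.85
tool_pos: [547.5, 167.5, 103.6]
tcp_rot: [179.9, 0.2, 158.1]
ft_force: [-0.7, 0.3, 0.2]
finger_gap: 25.8
grip_force: 0.0
```

```bash
python3 - <<'E'
from h import *
s=status.sense(); print(s['time'],s['tool_pos'],s['tcp_rot'],s['finger_gap'],abs(s['qd']).max(),s['ft_force'])
im,m=snap('wrist','w4')
print(proj(m,s['tool_pos']),proj(m,[545.5,167.5,84.5]),proj(m,[545.5,167.5,53]))
cv2.imwrite('pics/w4v.png',cv2.resize(im[100:400,170:490,::-1],(640,600),interpolation=cv2.INTER_CUBIC))
E
```

```text
2.85 [547.48856451 167.48256929 103.56694621] [1.79890502e+02 1.62975129e-01 1.58085422e+02] 25.81613871491681 0.29817245528266134 [-0.67082441  0.32324631  0.15720434]
(np.float64(325.6430771468251), np.float64(265.85615985931094)) (np.float64(324.48022444401266), np.float64(243.8824242645054)) (np.float64(325.0652884556344), np.float64(220.63058768761837))
```

View pics/w4v.png

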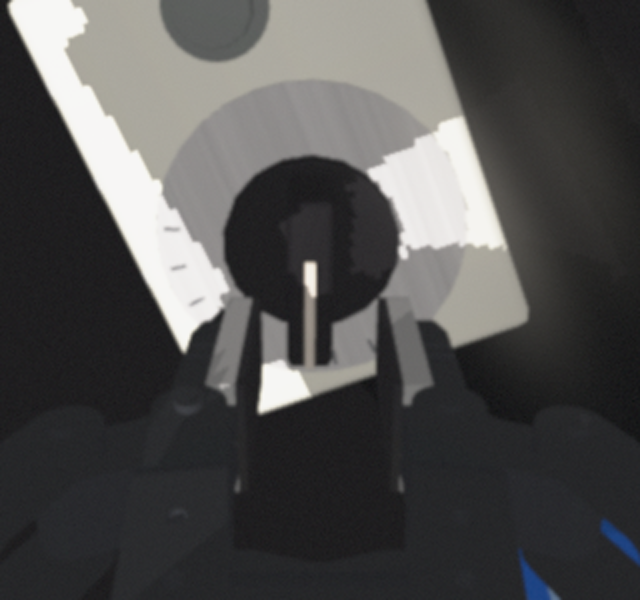

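The crop shows finger inner faces symmetric about x≈319 (u≈329.6) and the bar line at x≈310 (u≈325). So the bar sits about 2 mm to the image's left of the finger centre. I'll correct this and check again lower down.

Request:
arm_command:
  targets:
    - [[-0.0026,-0.0013,0,0,0,0,-0.4],[0,0,-0.006,0,0,0,-0.4],[0,0,0,0,0,0,-0.4]]

```text
time: 3.28
tool_pos: [542.9, 165.6, 94.4]
tcp_rot: [-180.0, -0.1, 158.1]
ft_force: [-0.3, 0.6, -0.1]
finger_gap: 25.6
grip_force: 0.0
```

```bash
python3 - <<'E'
from h import *
for i in range(2):
    s=status.sense(); im,m=snap('wrist','w5'); print(s['time'],s['tool_pos'],s['tcp_rot'],s['ft_force'],abs(s['qd']).max())
print(proj(m,s['tool_pos']),proj(m,[545.5,167.5,84.5]))
for r in (250,260,270,275): print(r,im[r,275:385].max(1))
E
```

```text
3.275 [542.8547775  165.58530624  94.43877599] [-1.7995531e+02 -6.6129088e-02  1.5806861e+02] [-0.32466859  0.57856057 -0.14842246] 0.48951879971063
3.325 [543.04666417 165.62286355  94.6931524 ] [-1.79966294e+02 -5.03134934e-02  1.58068694e+02] [ 0.76802555 -0.35919317  0.01973847] 0.4414461909057756
(np.float64(325.6627961987676), np.float64(265.8280054818229)) (np.float64(331.41366795091443), np.float64(258.40703112520526))
250 [237 234 231 224 207 195 180 154 141 133 127 126 125 126 124 123 123 123
 124 119 102  66  44  37  36  33  31  33  32  33  32  34  31  33  32  34
  32  32  34  33  32  33  33  30  31  31  30  34  40  46  49  49  53 102
 192 238 243 243 241 223 136  62  48  48  47  46  41  40  37  35  34  33
  32  32  33  29  33  33  34  35  30  33  32  35  37  40  41  58  90 116
 123 124 123 124 124 123 123 124 125 130 138 142 143 143 141 140 140 140
 141 142]
260 [140 120  95  86  86  93 109 123 125 127 126 126 127 127 127 127 127 122
 102  65  41  38  36  34  32  33  34  32  29  32  32  32  33  31  33  34
  30  32  33  33  32  33  31  33  32  33  30  31  33  33  32  31  3
[... 438 characters left out ...]
 33  33  32  42  72
 115 145 152 150 137 105  61  34  32  32  31  32  30  34  30  31  33  35
  33  33  36  44  58  77  98 117 131 134 117  76  41  33  34  36  35  36
  38  48  77 100 106 107 107 107 106 106 106 106 107 106 101  84  58  43
  41  43]
275 [ 45  68 101 121 126 127 126 125 124 121 121 125 126 127 122 103  65  43
  36  38  35  35  33  32  36  62 105 136 142 142 143 142 140 141 143 142
 143 143 142 141 141 140 141 136 114  66  34  32  34  29  30  32  42  76
 118 146 152 151 139 106  61  36  34  34  33  30  33  53  95 126 135 137
 139 140 142 141 142 141 141 142 140 138 117  75  41  36  34  35  32  36
  34  36  50  76  98 106 105 106 106 105 106 106 107 106 106 104  93  68
  46  42]
```

Now +0.9 mm off across the fingers and about -1.3 mm along them. I'll correct both, descend round the bar, and read before closing.

Request:
arm_command:
  targets:
    - [[0.0015,0.0003,0,0,0,0,-0.4],[0,0,0,0,0,0,-0.4],[0,0,-0.017,0,0,0,-0.4],[0,0,-0.017,0,0,0,-0.4],[0,0,0,0,0,0,-0.4],[0,0,0,0,0,0,-0.4]]

```text
time: 4.12
tool_pos: [544.8, 165.9, 60.9]
tcp_rot: [-180.0, -0.0, 158.1]
ft_force: [0.2, 0.5, 0.6]
finger_gap: 25.6
grip_force: 0.0
```

```bash
python3 - <<'E'
from h import *
s=status.sense(); im,m=snap('wrist','w6'); print(s['time'],s['tool_pos'],s['tcp_rot'],s['ft_force'],abs(s['qd']).max(),s['finger_gap'])
print(proj(m,s['tool_pos']),proj(m,[545.5,167.5,84.5]))
for r in range(255,320,8): print(r,im[r,275:385].max(1))
E
```

```text
4.125 [544.75660715 165.92276347  60.91421313] [-1.79974740e+02 -3.74058052e-02  1.58065593e+02] [0.20324165 0.50475459 0.60572908] 0.8177342152908406 25.615070814404024
(np.float64(325.6304392053788), np.float64(265.85556203476995)) (np.float64(329.4893003561237), np.float64(295.7134303911182))
255 [105  59  38  33  34  34  47  76 103 112 114 116 117 123 127 131 134 136
 132 113  75  48  41  39  37  35  33  34  35  36  35  33  33  35  35  35
  34  36  34  35  39  44  45  50  52  51  52  51  52  54  52  50  51  49
  51  52  50  51  49  52  50  52  51  52  51  52  49  46  43  42  38  35
  35  35  35  35  33  34  35  35  33  35  35  37  41  43  41  45  64 101
 128 135 136 136 136 135 136 135 134 130 119  91  55  37  38  36  35  38
  51  89]
263 [ 42  42  43  44  58  85 110 124 133 136 136 135 135 136 136 135 134 119
  89  54  44  41  37  35  37  36  37  35  35  35  35  33  35  35  35  36
  34  34  34  36  39  46  49  49  49  53  52  53  52  50  50  51  50  50
  52  50  51  50  51  50  50  51  50  50  50  50  49  47  45  41  37  36
  34  34  35  35  36  33  34  35  35  34  35  38  35  3
[... 2564 characters left out ...]
 34  62 112 151 162
 163 163 160 140  97  54  37  36  35  34  36  37  34  36  57 105 141 149
 148 150 149 151 151 151 151 150 150 149 151 151 144 121  73  39  36  35
  38  39  42  45  45  43  44  42  44  42  43  42  42  43  42  46  44  43
  41  43]
319 [ 44  43  45  43  44  43  46  41  44  44  41  41  41  42  44  43  44  43
  37  37  39  55  86 123 144 151 153 153 151 153 153 152 151 150 149 151
 151 152 148 125  78  40  34  33  35  36  36  36  34  36  62 114 153 161
 163 164 159 135  84  44  36  32  37  35  33  34  36  38  64 110 145 152
 153 152 149 149 150 150 149 150 150 150 150 149 149 145 122  71  38  37
  38  40  43  44  42  44  39  40  42  42  42  45  43  44  44  44  44  42
  42  45]
```

Centred within 0.3 mm and 6 mm above the disc. Closing.

Request:
arm_command:
  targets:
    - [[0,0,0,0,0,0,-0.75],[0,0,0,0,0,0,-1],[0,0,0,0,0,0,-1],[0,0,0,0,0,0,-1]]
  force: 60

```text
time: 4.68
tool_pos: [545.5, 166.1, 61.7]
tcp_rot: [180.0, 0.1, 158.1]
ft_force: [2.3, 0.4, 1.4]
finger_gap: 10.8
grip_force: 61.8
```

Request:
arm_command:
  targets:
    - [[0,0,-0.0015,0,0,0,-1],[0,0,-0.0015,0,0,0,-1],[0,0,0,0,0,0,-1]]

```text
time: 5.05
tool_pos: [545.8, 166.2, 61.3]
tcp_rot: [180.0, 0.1, 158.1]
ft_force: [-9.5, -2.2, 24.0]
finger_gap: 10.5
grip_force: 65.1
```

Request:
arm_command:
  targets:
    - [[0,0,0.001,0,0,0,-1],[0,0,0,0,0,0,-1]]

```text
time: 5.3
tool_pos: [545.7, 166.1, 61.4]
tcp_rot: [180.0, 0.1, 158.1]
ft_force: [-5.6, -1.1, 15.4]
finger_gap: 10.8
grip_force: 64.0
```

```bash
python3 - <<'E'
from h import *
for i in range(4):
    s=status.sense(); viewer.snapshot('wrist'); print(s['time'],s['tool_pos'].round(2),s['tcp_rot'].round(2),s['ft_force'].round(1),s['wrist_torque'].round(2),s['finger_gap'],abs(s['qd']).max().round(2))
E
```

```text
5.3 [545.68 166.14  61.38] [1.7996e+02 7.0000e-02 1.5807e+02] [-5.6 -1.1 15.4] [-0.23  1.03  0.  ] 10.773716055388595 0.15
5.35 [545.67 166.14  61.36] [1.7996e+02 7.0000e-02 1.5807e+02] [-5.9 -1.8 15.9] [-0.22  1.04 -0.03] 10.776094539565904 0.04
5.4 [545.68 166.13  61.35] [1.7996e+02 7.0000e-02 1.5807e+02] [-5.8 -2.  16.6] [-0.26  1.01 -0.1 ] 10.471219597636114 0.07
5.45 [545.7  166.14  61.36] [1.7996e+02 7.0000e-02 1.5807e+02] [-5.7 -2.  16.2] [-0.26  1.   -0.06] 10.457798769766866 0.04
```

Request:
arm_command:
  targets:
    - [[-0.0004,0,0,0,0,0,-1],[0,0,0,0,0,-0.04,-1],[0,0,0,0,0,-0.04,-1],[0,0,0,0,0,-0.04,-1],[0,0,0,0,0,-0.04,-1],[0,0,0,0,0,-0.04,-1],[0,0,0,0,0,0,-1]]

```text
time: 6.38
tool_pos: [545.7, 166.1, 61.4]
tcp_rot: [179.9, 0.1, 146.6]
ft_force: [-2.9, -1.9, 14.2]
finger_gap: 10.4
grip_force: 63.8
```

```bash
python3 - <<'E'
from h import *
s=status.sense(); print(s['time'],s['tool_pos'].round(2),s['tcp_rot'].round(2),s['ft_force'].round(1),s['wrist_torque'].round(2),s['finger_gap'],s['joint_pos'].round(1))
snap('wrist','w7'); snap('scene','s7')
E
```

```text
6.375 [545.68 166.14  61.41] [1.7992e+02 1.0000e-01 1.4660e+02] [-2.9 -1.9 14.2] [-0.24  0.7   0.2 ] 10.355994896106276 [ 11.8  11.2  99.6  -0.   69.1 -44.8]
```

Request:
arm_command:
  targets:
    - [[0,0,0,0,0,-0.04,-1],[0,0,0,0,0,-0.04,-1],[0,0,0,0,0,-0.04,-1],[0,0,0,0,0,-0.04,-1],[0,0,0,0,0,-0.04,-1],[0,0,0,0,0,0,-1]]

```text
time: 7.22
tool_pos: [545.7, 166.1, 61.4]
tcp_rot: [179.9, 0.1, 135.1]
ft_force: [-3.7, -1.3, 13.1]
finger_gap: 10.7
grip_force: 63.8
```

Request:
arm_command:
  targets:
    - [[0,0,0,0,0,-0.04,-1],[0,0,0,0,0,-0.04,-1],[0,0,0,0,0,-0.04,-1],[0,0,0,0,0,-0.04,-1],[0,0,0,0,0,-0.04,-1],[0,0,0,0,0,0,-1]]

```text
time: 7.98
tool_pos: [545.7, 166.1, 61.4]
tcp_rot: [179.9, 0.1, 123.7]
ft_force: [-3.4, -0.7, 14.6]
finger_gap: 10.6
grip_force: 63.8
```

```bash
python3 - <<'E'
from h import *
s=status.sense(); print(s['time'],s['tool_pos'].round(2),s['tcp_rot'].round(2),s['ft_force'].round(1),s['wrist_torque'].round(2),s['finger_gap'],s['joint_pos'].round(1))
im,m=snap('wrist','w8'); snap('scene','s8')
i7=cv2.imread('pics/w7.png')
cv2.imwrite('pics/w78.png',np.hstack([cv2.resize(x[150:370,230:430],(400,440),interpolation=cv2.INTER_CUBIC) for x in(i7,im[:,:,::-1])]))
E
```

```text
7.975 [545.67 166.14  61.38] [1.7989e+02 6.0000e-02 1.2369e+02] [-3.4 -0.7 14.6] [-0.21  0.61  0.22] 10.612383406821257 [ 11.8  11.2  99.6  -0.   69.1 -21.9]
```

View pics/w78.png

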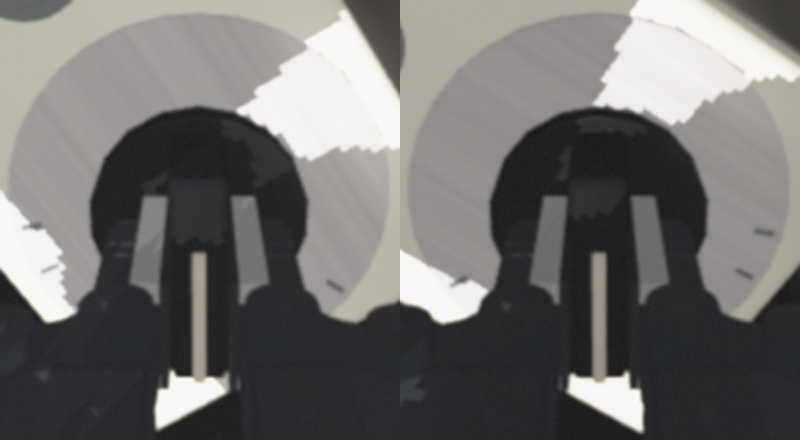

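The bar stays straight in the fingers (line at x≈199 and 599) while the dial ticks rotate away, so the knob is turning and the timer holds. Finishing the last 11°.

Request:
arm_command:
  targets:
    - [[0,0,0,0,0,-0.04,-1],[0,0,0,0,0,-0.04,-1],[0,0,0,0,0,-0.04,-1],[0,0,0,0,0,-0.04,-1],[0,0,0,0,0,-0.032,-1],[0,0,0,0,0,0,-1],[0,0,0,0,0,0,-1]]

```text
time: 8.95
tool_pos: [545.7, 166.2, 61.4]
tcp_rot: [179.9, 0.0, 112.7]
ft_force: [-3.6, -1.2, 14.7]
finger_gap: 10.6
grip_force: 63.8
```

Request:
arm_command:
  targets:
    - [[0,0,0,0,0,0,-0.7],[0,0,0,0,0,0,-0.4],[0,0,0,0,0,0,-0.4],[0,0,0,0,0,0,-0.4]]

```text
time: 9.45
tool_pos: [544.2, 165.9, 58.9]
tcp_rot: [-179.9, -0.0, 112.7]
ft_force: [-0.5, -0.4, 1.0]
finger_gap: 25.7
grip_force: 0.0
```

Request:
arm_command:
  targets:
    - [[0,0,0.03,0,0,0,-0.4],[0,0,0.05,0,0,0,-0.4],[0,0,0.05,0,0,0,-0.4],[0,0,0,0,0,0,-0.4],[0,0,0,0,0,0,-0.4],[0,0,0,0,0,0,-0.4]]

```text
time: 10.2
tool_pos: [543.5, 165.7, 187.3]
tcp_rot: [-179.8, -0.0, 112.7]
ft_force: [-0.6, 0.0, -0.9]
finger_gap: 25.8
grip_force: 0.0
```

```bash
python3 - <<'E'
from h import *
s=status.sense(); print(s['time'],s['tool_pos'].round(2),s['tcp_rot'].round(2),abs(s['qd']).max())
im,m=snap('wrist','w9')
for n,p in dict(axis=[545.5,167.5,53],mk=[561,130.2,53],btn=[474.6,170,54]).items(): print(n,proj(m,p))
cv2.imwrite('pics/w9v.png',cv2.resize(im[20:320,160:480,::-1],(800,750)[:2],interpolation=cv2.INTER_CUBIC)[:600])
E
```

```text
10.2 [543.48 165.74 187.28] [-1.7982e+02 -4.0000e-02  1.1269e+02] 0.20719424608213186
axis (np.float64(331.3943132980204), np.float64(185.48638355099538))
mk (np.float64(331.20209925925843), np.float64(231.3320164567601))
btn (np.float64(249.42669604336425), np.float64(149.42745957810126))
```

View pics/w9v.png

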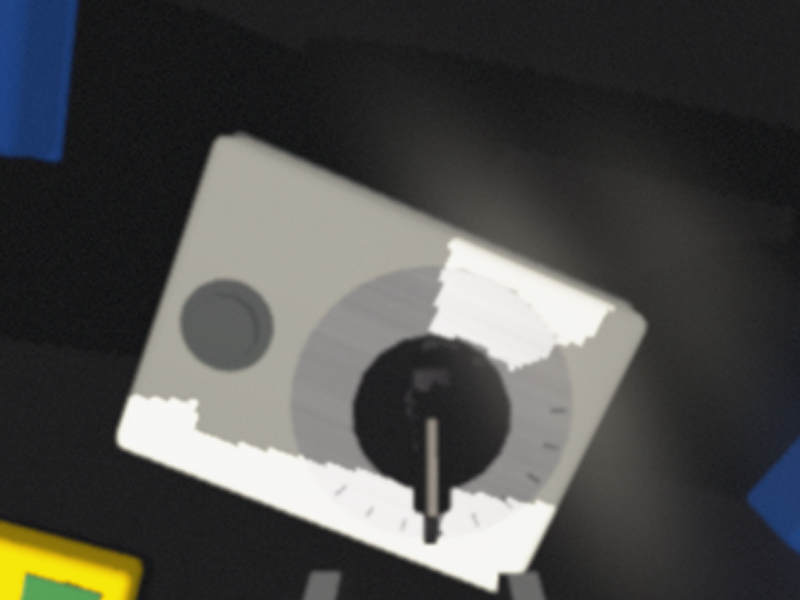

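The picture shows the pointer nose (432,500) right in line with the marker tab (431,530). Axis is at (431.5,411) and the button at (223,323), where predicted, so the timer has not shifted. I'll measure the residual angle.

```bash
python3 - <<'E'
from h import *
im,m=load('w9'); g=im.max(2).astype(int)
for r in range(186,238,3): print(r, g[r,320:346])
ax0=onz(m,332.6,184.4,55)
def cen(r,thr=85,lo=322,hi=343):
    c=g[r,lo:hi]; w=np.clip(thr*1.0-c,0,None); return (np.arange(lo,hi)*w).sum()/w.sum()
mk=[onz(m,cen(r,110),r,53) for r in range(229,236)]
nose=[onz(m,cen(r,110),r,55) for r in range(219,225)]
r_,b_=im[:,:,2].astype(int),im[:,:,0].astype(int)
L=[]
for r in range(190,224):
    c=np.clip(g[r,327:338]-70,0,None); L.append(onz(m,(np.arange(327,338)*c).sum()/c.sum(),r,83))
L=np.array(L); v=cv2.fitLine(L[:,:2].astype(np.float32),cv2.DIST_HUBER,0,.01,.01).ravel()
print('line ang',np.degrees(np.arctan2(v[1],v[0])),v)
a=np.array([v[2],v[3]]); d=v[:2]
for nm,P in(('mk',mk),('nose',nose)):
    p=np.mean(P,axis=0)[:2]; q=p-a; print(nm,p,'perp off line',d[0]*q[1]-d[1]*q[0],'ang from axis',np.degrees(np.arctan2(*(p-ax0[:2])[::-1])))
print(ax0)
E
```

```text
186 [33 35 37 40 43 43 40 35 32 34 36 45 44 47 40 34 32 33 36 35 33 37 36 36
 36 39]
189 [ 29  33  33  32  35  37  32  30  35  41  76 116 142 135 104  60  37  35
  34  33  35  34  37  34  35  36]
192 [ 33  33  33  30  34  37  40  35  33  41  78 121 146 140 108  61  36  34
  34  33  33  36  34  33  35  38]
195 [ 31  34  32  32  35  37  33  34  34  42  78 122 146 140 108  62  34  35
  32  33  34  33  36  36  35  37]
198 [ 32  32  35  30  36  42  44  38  35  43  76 121 145 139 108  61  34  35
  34  34  33  32  36  33  36  36]
201 [ 35  33  31  33  32  31  32  32  33  41  77 119 144 139 107  60  32  33
  33  29  33  34  34  35  32  34]
204 [ 32  34  33  30  33  32  34  34  32  42  78 118 146 147 122  70  34  34
  32  33  32  31  31  34  33  34]
207 [ 34  31  33  31  31  32  33  31  32  42  77 120 147 149 125  72  34  35
  33  31  31  30  34  33  33  35]
210 [ 31  32  33  32  32  32  30  32  33  43  77 119 147 149 125  72  35  32
  33  28  33  34  34  35  34  37]
213 [115  79  49  41  37  32  33  32  34  41  75 118 145 147 124  72  33  33
  32  32  36  38  38  47  60  80]
216 [241 240 236
[... 492 characters left out ...]
 113 180 227
 239 241 241 240 241 241 241 241]
231 [225 221 236 240 241 241 241 240 224 155  84  57  52  51  70 127 201 235
 241 242 241 241 240 240 240 240]
234 [244 244 244 243 243 243 243 240 225 156  82  53  49  52  82 139 199 231
 240 242 243 243 243 244 245 245]
237 [247 247 247 247 247 247 247 246 243 217 165 148 145 156 196 238 246 246
 246 246 247 247 247 247 247 247]
line ang -66.78904 [ 3.9411762e-01 -9.1905999e-01  5.4910815e+02  1.6065904e+02]
mk [561.92741805 129.91940127] perp off line -0.3333618543607244 ang from axis -67.72065749606611
nose [558.02107814 139.51534796] perp off line -0.14159087409994697 ang from axis -67.67906505228082
[545.81930984 169.23539739  55.        ]
```

The residual is 0.5° or less, so the knob is aligned and the timer is in place. Next, the button: shut the fingers and go above it.

Request:
arm_command:
  targets:
    - [[-0.035,0.002,0,0,0,0,-1],[-0.0345,0.001,0,0,0,0,-1],[0,0,-0.04,0,0,0,-1],[0,0,-0.04,0,0,0,-1],[0,0,-0.042,0,0,0,-1],[0,0,0,0,0,0,-1],[0,0,0,0,0,0,-1],[0,0,0,0,0,0,-1]]

```text
time: 11.25
tool_pos: [476.7, 169.4, 69.5]
tcp_rot: [179.8, 0.0, 112.7]
ft_force: [0.0, -0.6, -0.6]
finger_gap: 0.2
grip_force: 0.0
```

```bash
python3 - <<'E'
from h import *
s=status.sense(); print(s['time'],s['tool_pos'].round(2),s['tcp_rot'].round(2),s['finger_gap'],s['ft_force'].round(1))
im,m=snap('wrist','w10'); print(proj(m,s['tool_pos']),proj(m,[474.3,169.3,54]))
cv2.imwrite('pics/w10v.png',cv2.resize(im[100:400,170:490,::-1],(640,600)))
E
```

```text
11.25 [476.7  169.37  69.48] [1.7981e+02 3.0000e-02 1.1269e+02] 0.22171533123739653 [ 0.  -0.6 -0.6]
(np.float64(326.55798738960993), np.float64(268.0680449510535)) (np.float64(322.1251661102814), np.float64(250.98916205121833))
```

View pics/w10v.png

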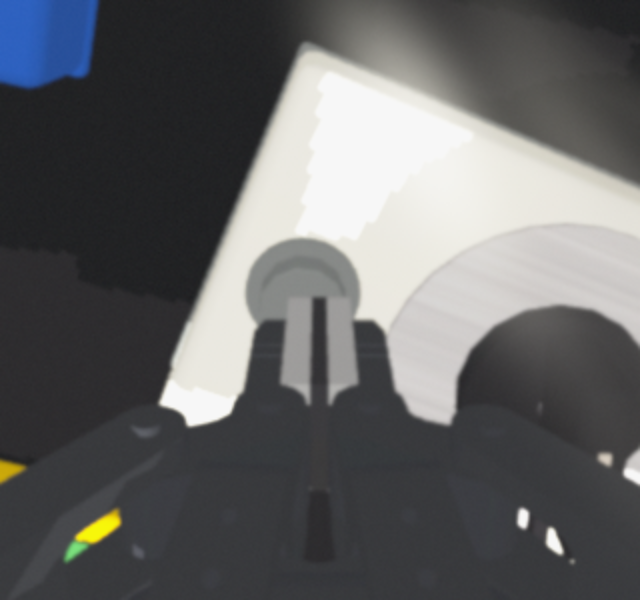

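The picture shows the finger centre at x≈319 and the button centre at about (303,293), so about 4 mm to correct. The button is clear of the knob.

Request:
arm_command:
  targets:
    - [[-0.0035,0.001,0,0,0,0,-1],[0,0,-0.012,0,0,0,-1],[0,0,0,0,0,0,-1],[0,0,0,0,0,0,-1]]

```text
time: 11.8
tool_pos: [471.3, 169.9, 54.9]
tcp_rot: [-180.0, -0.0, 112.7]
ft_force: [-0.2, 0.2, 0.4]
finger_gap: 0.1
grip_force: 0.0
```

Request:
arm_command:
  targets:
    - [[0,0,-0.003,0,0,0,-1],[0,0,-0.002,0,0,0,-1],[0,0,0,0,0,0,-1]]

```text
time: 12.18
tool_pos: [471.9, 170.1, 50.6]
tcp_rot: [180.0, 0.0, 112.7]
ft_force: [-0.5, -0.3, 3.7]
finger_gap: -0.4
grip_force: 2.2
```

Request:
arm_command:
  targets:
    - [[0.001,0,-0.0015,0,0,0,-1],[0,0,-0.0015,0,0,0,-1],[0,0,0,0,0,0,-1]]

```text
time: 12.55
tool_pos: [472.4, 170.1, 48.0]
tcp_rot: [-180.0, -0.0, 112.7]
ft_force: [-6.2, -0.0, 10.3]
finger_gap: -0.1
grip_force: 5.7
```

10 N and 6 mm down: the button is at its stop. Letting go, then a final check.

Request:
arm_command:
  targets:
    - [[-0.0005,0,0,0,0,0,-1],[0,0,0.004,0,0,0,-1],[0,0,0.01,0,0,0,-1],[0,0,0.05,0,0,0,-1],[0.03,0,0.04,0,0,0,-1],[0.04,-0.003,0.03,0,0,0,-0.4],[0,0,0,0,0,0,-0.4],[0,0,0,0,0,0,-0.4],[0,0,0,0,0,0,-0.4]]

```text
time: 13.68
tool_pos: [540.3, 166.9, 179.6]
tcp_rot: [-179.8, -0.0, 112.7]
ft_force: [0.1, -0.5, -0.1]
finger_gap: 25.3
grip_force: 0.0
```

```bash
python3 - <<'E'
from h import *
s=status.sense(); print(s['time'],s['tool_pos'].round(2),s['tcp_rot'].round(2),abs(s['qd']).max(),s['ft_force'])
im,m=snap('wrist','w11')
print('btn',proj(m,onz(load('w9')[1],249.2,149.2,54)),'axis',proj(m,onz(load('w9')[1],332.6,184.4,55)))
cv2.imwrite('pics/w11v.png',cv2.resize(im[20:320,160:480,::-1],(640,600)))
E
```

```text
13.675 [540.34 166.94 179.59] [-1.7982e+02 -4.0000e-02  1.1271e+02] 0.2110992592102756 [ 0.10513811 -0.45202323 -0.09220875]
btn (np.float64(250.42372854190728), np.float64(153.9150390278975)) axis (np.float64(335.7671373148354), np.float64(189.85227505925636))
```

View pics/w11v.png

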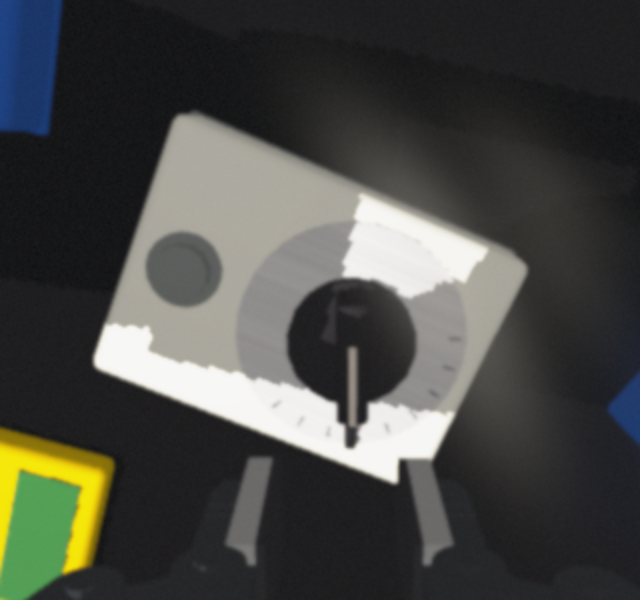

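The picture shows the pointer (352,412) and marker (351,438) still in line. Button (182,269) and axis (352,340) match the predicted pixels to within about 1 px, so nothing slid. The button is out and the arm is clear.

```bash
python3 -c "
from bench import job; print(job.hand_in())"
```

```text
the job is handed in; nothing more can be done
None
```

The knob now points at the marker (within about 0.5°), the start button was pressed to its stop and let go, and the timer did not measurably move; force peaked near 24 N, and I handed the job in at about 13.7 s.

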